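# Complete the sample row and hold the box lid open at 60 degrees

### The job

Complete the row in the open steel sample box: set the two loose cheese portions from the table on its floor, one on each side of the portion already standing there, end to end in one straight line with it and no more than about a finger's width away. Then take the lid by its bar with the gripper and swing it forward to 60 degrees open (closed is 0), where it would fall shut by itself; finish while still holding it there, so that a label can be slipped in under it, and never let it drop. Leave the label roll, the timer and the pH meter where they are.

Things in the scene. Friction and masses are not known exactly. Their poses are not given: they have to be found in the camera images.
- sample_box: fixed open-topped stainless box, outside 170 (x) x 280 (y) x 55 mm high, walls 4 mm, inner floor 6 mm above the table. Origin: centre of its underside; x points to the hinged long side (away from the robot), y along the long side, z up. Inside it is 162 x 272 mm
- lid (a joint): lid angle in rad: 0 = closed, 1.047 = 60 degrees open, 1.571 = upright, 1.9 = fully open against its stop, where it leans back at the start. The hinge is nearly free of friction: tipped forward past upright, the lid (about 0.35 kg) falls shut, behind upright it falls back to the stop
- lid_hinge (a point): fixed point in the middle of the hinge axis, which runs along the box's y: 91 mm from the box's origin along its x, 59 mm above the table
- lid_bar (a point): centre of the lid's handle, a round steel bar of 10 mm diameter beyond the lid's free edge, parallel to the hinge and 211 mm from its axis (closed: 211 mm along the box's -x from it and 2 mm higher; opening lifts it). 100 mm of bar are free between the two arms that carry it; from the bar's axis to the lid's edge the gap is 32 mm
- portion_mid: white cheese portion already standing in the box near its middle: a block 64 (x) x 43 (y) x 43 mm, loose, about 0.12 kg. Origin: centre of its underside; its long axis x lies roughly along the box's y
- portion_a: loose cheese portion on the table on the left, same block: 64 (x) x 43 (y) x 43 mm, origin in the centre of its underside, x along the long side, z up
- portion_b: loose cheese portion on the table on the right, identical to portion_a
- label_roll: bystander: white roll of labels lying flat, 93 mm diameter, 40 mm high, origin in the centre of its underside
- timer: bystander: round twist timer with a green top, 71 mm diameter, 38 mm high, origin in the centre of its underside
- ph_meter: bystander: yellow hand-held pH meter lying flat, 131 x 34 x 20 mm, origin in the centre of its underside
Not all that is in view belongs to the job. What is shaped like the portion_b but red or yellow is not meant.

How it is judged:
By the outcome, as a careful person would: the job done as asked, in the order asked, and still so for the second after the job is handed in, while the arm keeps its last pose, push and grip.
It also fails if it takes over 64 s, if anything falls off the work surface, if the arm or the gripper's body presses on something with over 40 N, if the wrist force passes 120 N, or if a joint passes its speed limit or range.

### The arm

A 6-joint arm with a two-finger parallel gripper is mounted at the origin on the work surface; the furniture and walls round the work are solid. World frame = base frame: x ahead of the robot, y to its left, z up, the work surface at z = 0. Lengths are in m, angles in rad, forces in N, time in s.
With the tool pointing down it reaches from about 0.35 to 0.975 m from the base axis. Payload 4.9 kg.
Tool frame: the origin (TCP) lies midway between the tips of the shut fingers; the grasp point (between the pads) lies 19 mm behind it; z points along the fingers, y is the line along which they close (so a half turn about z gives the same grasp; the last joint's range is limited). The gripper opens to 85 mm and grips with 20 to 120 N. Pads are 22 mm wide; open, the fingers measure 114 mm over their backs; the gripper's body (76 mm by 85 mm) begins 54 mm behind the grasp point. The pads swing forward as they close: fully open they stand 13 mm farther back than shut.
Start: joints at [-1.43, 0.053, 1.613, -0, 1.476, -0.119], TCP at [0.161, -0.604, 0.231] pointing down, gripper open.
Joint ranges: [-3.01, 3.01], [-1.01, 2.22], [0.06, 2.58], [-1.02, 4.17], [0.09, 2.62], [-3.14, 3.14]. Speed limits (rad/s): [2.57, 2.57, 3.14, 3.14, 3.14, 3.14].

### API

Orientations are given as a rotation vector (axis times angle).
In Python, from station import ctrl gives the robot as it stands.
- The arm moves only by the tool step_arm, never from a script. Its argument "targets" is a list of rows, each an object with "travel": the shift along the world's x, y, z as a fraction of full scale, a list of three; "angular": the turn, a rotation vector about the world's x, y, z as a fraction of full scale, a list of three; "gripper": the opening, from 0 (shut) to 1 (fully open). In form: [{"travel": [x, y, z], "angular": [rx, ry, rz], "gripper": gripper}, ...]. A call has 1 to 10 rows; each row is the pose to reach, as a shift and turn from the pose commanded when the call began; what a row does not reach only later rows make up. Full scale, the value 1, is 0.6 m for a shift and pi/4 rad for a turn. A row lasts 1/10 s, in which the tool goes at most 50 mm and 8.59 degrees, less where a joint would pass 70% of its speed; a pose out of reach is approached as far as the arm can. A call with a number of a shift or a turn outside -1 to 1 is refused whole. A call with a gripper value outside its range is refused whole. The fingers move at their own pace and stop on an object; "squeeze" is the grip in N (left out, the last holds). Time passes only in rows, so rows that repeat a pose let the fingers close. It gives the time, the measured TCP pose, the force, the opening and the grip force at its end, in the units of the state.
- ctrl.get_obs(): the state, without advancing time (a new reading comes with each control period).
- ctrl.get_image(name): name is "side" or "top" or "wrist"; returns a dict with "img" (480x640x3 uint8, red, green, blue), "fx", "fy", "cx", "cy" (pixels), "D" ([k1, k2, p1, p2, k3] as OpenCV has them; the pictures are not rectified), "rvec" (rotation vector, rad) and "tvec" (3), from world to camera coordinates, as OpenCV has them. Camera axes: x right, y down, z forward; pixel columns grow to the right and rows downward; lengths in m; the calibration is good to about 2 mm. A picture is of the moment at which its call begins. There is no depth.
- ctrl.finish_job(): hands the job in; it is judged then, once.
The state is a dict: "t": time; "q": joint angles; "dq": joint speeds; "effort": joint torques, N m; "tool_pos": TCP position; "tool_rot": TCP orientation; "contact_force": force on the tool from outside, world axes, zero at the start; "wrist_torque": the same for the moment, N m; "opening": finger opening in m; "grip_force": force on a finger pad.
Only numpy, scipy, OpenCV 4.12 (cv2) and the standard library are available. Lean on these libraries where they do the work, as an engineer would, in place of code of your own. Each camera call takes 0.05 s, during which the arm holds its last target. There are 200 camera calls.

## Working session

There is one attempt and no reset: what is moved stays moved. The work goes in short steps, Python scripts to look and compute and a tool call to move; the robot and the scene stay as the last step left them, time stands still between calls to the robot, and variables do not carry over. Pictures are saved under pics/ and viewed, at most 10 in all, crops included, and the job is handed in when it is done.

Besides the shell and the picture viewer there is one more tool, called in YAML: its name, and indented under it one key for each argument. step_arm: Moves the arm, as the interface text tells. Its arguments: {"type":"object","properties":{"targets":{"type":"array"},"squeeze":{"type":"number"}},"required":["targets"]}

```bash
mkdir -p pics; ls; cat > h.py <<'E'
import numpy as np, cv2
from station import ctrl
def cap(n,f):
    d=ctrl.get_image(n); cv2.imwrite(f'pics/{f}.png',d['img'][:,:,::-1]); np.save(f'pics/{f}.npy',d,allow_pickle=True); return d
def load(f): return np.load(f'pics/{f}.npy',allow_pickle=True).item()
def K(d): return np.array([[d['fx'],0,d['cx']],[0,d['fy'],d['cy']],[0,0,1.]])
def proj(d,P):
    return cv2.projectPoints(np.array(P,float).reshape(-1,3),np.array(d['rvec'],float),np.array(d['tvec'],float),K(d),np.array(d['D'],float))[0].reshape(-1,2)
def back(d,uv,z):
    uv=np.array(uv,float).reshape(-1,1,2)
    n=cv2.undistortPoints(uv,K(d),np.array(d['D'],float)).reshape(-1,2)
    R=cv2.Rodrigues(np.array(d['rvec'],float))[0]; t=np.array(d['tvec'],float).ravel()
    c=-R.T@t; r=np.c_[n,np.ones(len(n))]@R
    return c+r*((z-c[2])/r[:,2])[:,None]
E
python3 - <<'E'
from h import *
for n in ['top','side','wrist']:
    d=cap(n,n+'0'); R=cv2.Rodrigues(np.array(d['rvec'],float))[0]; print(n,(-R.T@np.array(d['tvec']).ravel()).round(3))
a=[load(n+'0')['img'] for n in ['top','side']]
print(ctrl.get_obs())
E
```

```text
pics
top [0.044 0.151 1.551]
side [0.322 1.015 0.739]
wrist [ 0.224 -0.586  0.372]
{'t': 0.15, 'q': array([-1.42999548e+00,  5.32384461e-02,  1.61399992e+00, -1.65086683e-05,
        1.47600043e+00, -1.19028379e-01]), 'dq': array([-0.00108126, -0.00271638, -0.00406615, -0.00063119,  0.00174383,
        0.00127587]), 'effort': array([ 3.61397024e-04, -3.94242740e+01, -3.70722342e+01, -1.04528663e-04,
        4.66363854e-03,  1.35048410e-05]), 'tool_pos': array([ 0.16048086, -0.60353203,  0.23031209]), 'tool_rot': array([-3.11348600e+00, -4.06780911e-01,  5.39321641e-05]), 'contact_force': array([ 0.04748838,  0.56955187, -1.09673169]), 'wrist_torque': array([-0.02715009,  0.00315911, -0.02448529]), 'grip_force': 0.0, 'opening': 0.08545260894250852}
```

View pics/top0.png

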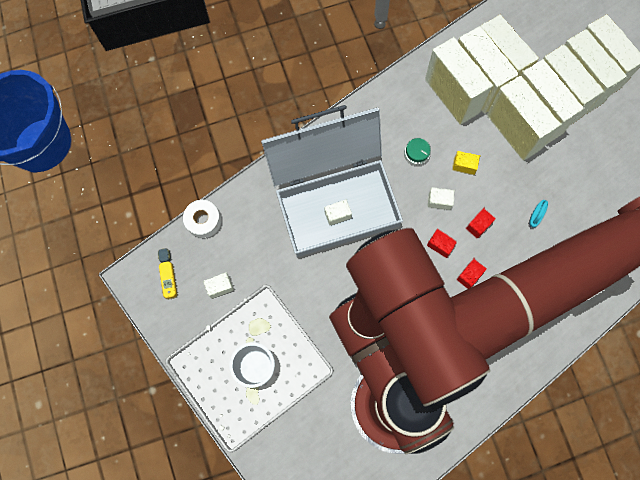

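View pics/side0.png

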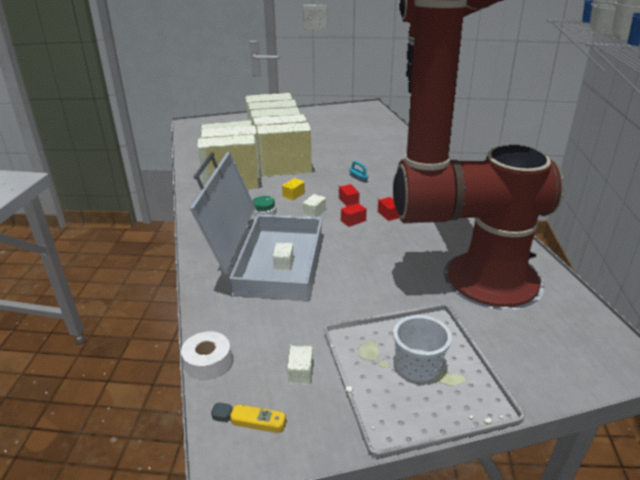

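Top view: the white blocks are at (218,285), left, which is portion_a; (338,211), in the box, which is portion_mid; and (441,198), right. For portion_b the same-shaped candidates are the white block at (441,198), the yellow one at (466,162) and the red ones at (442,242), (481,222) and (472,272). Only the white one fits. The side view shows the same blocks: a (300,363), b (315,204), mid (283,256). I'll confirm in an enlarged crop.

```bash
cat > seg.py <<'E'
from h import *
from scipy.optimize import minimize
L,W,H=.064,.043,.043
def mask(d,c,r=24,w=None):
    hsv=cv2.cvtColor(d['img'],cv2.COLOR_RGB2LAB).astype(int)
    b=hsv[:,:,2]-128; a=(b>=4)&(hsv[:,:,0]>90)
    m=np.zeros(a.shape,np.uint8); m[c[1]-r:c[1]+r,c[0]-r:c[0]+r]=a[c[1]-r:c[1]+r,c[0]-r:c[0]+r]
    n,l,s,_=cv2.connectedComponentsWithStats(m)
    return (l==1+np.argmax(s[1:,4])).astype(np.uint8) if n>1 else m
def corners(x,y,th,z0):
    c,s=np.cos(th),np.sin(th)
    return [(x+c*i*L/2-s*j*W/2,y+s*i*L/2+c*j*W/2,z0+k*H) for i in(-1,1) for j in(-1,1) for k in(0,1)]
def sil(d,P,box,S=4):
    x0,y0,x1,y1=box
    h=cv2.convexHull(((proj(d,P)-[x0,y0]+.5)*S).astype(np.float32))
    m=np.zeros(((y1-y0)*S,(x1-x0)*S),np.float32); cv2.fillConvexPoly(m,np.round(h*16).astype(np.int32),1,shift=4)
    return cv2.resize(m,(x1-x0,y1-y0),interpolation=cv2.INTER_AREA)
def fit(views,z0,xy):
    # views: list (d,mask)
    best=None
    bx=[]
    for d,m in views:
        ys,xs=np.nonzero(m); bx.append((xs.min()-15,ys.min()-15,xs.max()+15,ys.max()+15))
    def cost(p):
        return sum(np.abs(sil(d,corners(p[0],p[1],p[2],z0),b)-m[b[1]:b[3],b[0]:b[2]]).sum()/m.sum() for (d,m),b in zip(views,bx))
    for th in np.arange(0,np.pi,np.pi/8):
        s=np.array([[xy[0],xy[1],th]]+[[xy[0]+.012,xy[1],th],[xy[0],xy[1]+.012,th],[xy[0],xy[1],th+.2]])
        r=minimize(cost,s[0],method='Nelder-Mead',options=dict(initial_simplex=s,xatol=1e-5,fatol=1e-4))
        if best is None or r.fun<best.fun: best=r
    return best
E
python3 - <<'E'
from seg import *
t,s=load('top0'),load('side0')
tiles=[]
for n,ct,cs,z in [('a',(218,285),(300,363),0),('b',(441,198),(315,204),0),('mid',(338,211),(283,256),.006)]:
    mt,ms=mask(t,ct),mask(s,cs)
    xy=back(t,[ct],z+.04)[0][:2]
    for V in ([(t,mt)],[(s,ms)],[(t,mt),(s,ms)]):
        r=fit(V,z,xy); print(n,[m.sum() for _,m in V],r.x.round(4),round(r.fun,3))
    for d,c,m in((t,ct,mt),(s,cs,ms)):
        im=d['img'].copy(); cr=im[c[1]-30:c[1]+30,c[0]-30:c[0]+30]; cr=cv2.resize(cr,(240,240),interpolation=cv2.INTER_NEAREST)
        P=proj(d,corners(*r.x,z)); h=cv2.convexHull(((P-[c[0]-30,c[1]-30]+.5)*4).astype(np.int32)); cv2.polylines(cr,[h],True,(255,0,255),1)
        tiles.append(cr)
cv2.imwrite('pics/crop0.png',np.vstack([np.hstack(tiles[0::2]),np.hstack(tiles[1::2])])[:,:,::-1])
big=np.vstack([cv2.resize(t['img'][95:265,250:410],None,fx=3.5,fy=3.5)])
cv2.imwrite('pics/box0.png',big[:,:,::-1])
E
```

```text
a [np.uint64(169)] [0.4246 0.3256 1.6383] 2.358
a [np.uint64(784)] [0.4224 0.3258 1.6703] 0.243
a [np.uint64(169), np.uint64(784)] [0.423  0.3257 1.6675] 2.631
b [np.uint64(201)] [ 0.4557 -0.2887  1.0966] 1.788
b [np.uint64(373)] [ 0.4531 -0.2916  1.3264] 0.239
b [np.uint64(201), np.uint64(373)] [ 0.4533 -0.2889  1.2373] 2.107
mid [np.uint64(155)] [ 0.5017 -0.0186  1.3246] 2.523
mid [np.uint64(249)] [ 0.509  -0.0562  1.7299] 1.072
mid [np.uint64(155), np.uint64(249)] [ 0.5034 -0.0213  1.7227] 3.783
```

View pics/crop0.png

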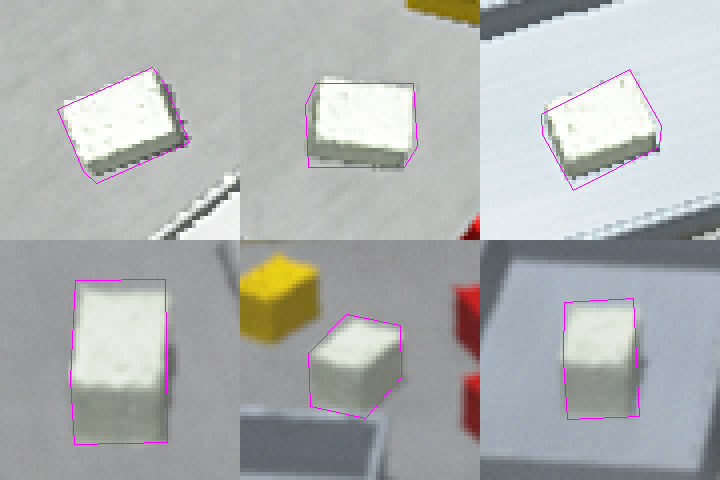

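View pics/box0.png

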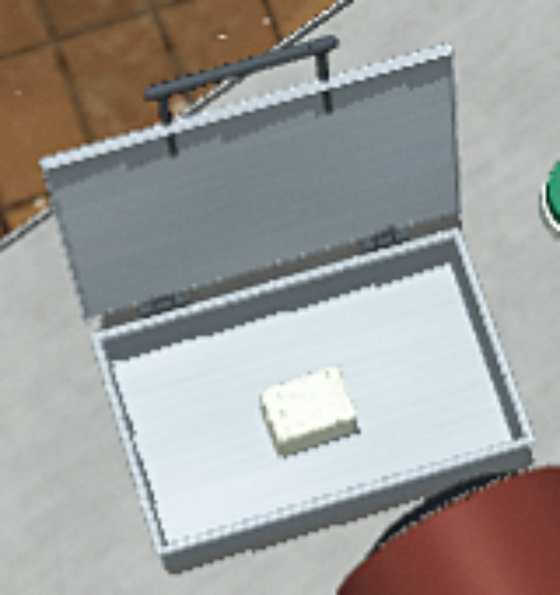

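The crop confirms the white block beside the yellow one is portion_b. In the box crop the rim corners are at about (95,333), (460,232), (532,440) and (162,552). The portion masks were poor, so I'll redo them with GrabCut and fit the box from its rim corners.

```bash
cat >> seg.py <<'E'
def gc(d,c,hw):
    S=4; x0,y0=c[0]-36,c[1]-36
    im=cv2.resize(d['img'][y0:y0+72,x0:x0+72],None,fx=S,fy=S,interpolation=cv2.INTER_CUBIC)[:,:,::-1].copy()
    m=np.full(im.shape[:2],cv2.GC_BGD,np.uint8); k=144
    a,b=hw; m[k-b*S:k+b*S,k-a*S:k+a*S]=cv2.GC_PR_FGD; m[k-6*S:k+6*S,k-6*S:k+6*S]=cv2.GC_FGD
    cv2.grabCut(im,m,None,np.zeros((1,65)),np.zeros((1,65)),8,cv2.GC_INIT_WITH_MASK)
    f=((m==1)|(m==3)).astype(np.uint8); f=cv2.morphologyEx(f,cv2.MORPH_OPEN,np.ones((9,9)))
    o=np.zeros(d['img'].shape[:2],np.float32); o[y0:y0+72,x0:x0+72]=cv2.resize(f.astype(np.float32),(72,72),interpolation=cv2.INTER_AREA)
    return o
E
cat > go.py <<'E'
from seg import *
from scipy.optimize import least_squares
t,s=load('top0'),load('side0')
tiles=[]
for n,ct,cs,ht,hs,z in [('a',(218,285),(300,363),(17,14),(15,22),0),('b',(441,199),(313,205),(16,14),(14,14),0),('mid',(338,212),(283,257),(17,15),(12,17),.006)]:
    mt,ms=gc(t,ct,ht),gc(s,cs,hs)
    xy=back(t,[ct],z+.04)[0][:2]
    for V in ([(t,mt)],[(s,ms)],[(t,mt),(s,ms)]):
        r=fit(V,z,xy); print(n,[m.sum() for _,m in V],r.x.round(4),round(r.fun,3))
    for d,c,m in((t,ct,mt),(s,cs,ms)):
        cr=cv2.resize(d['img'][c[1]-30:c[1]+30,c[0]-30:c[0]+30],(240,240),interpolation=cv2.INTER_NEAREST)
        P=proj(d,corners(*r.x,z)); h=cv2.convexHull(((P-[c[0]-30,c[1]-30]+.5)*4).astype(np.int32)); cv2.polylines(cr,[h],True,(255,0,255),1)
        tiles.append(cr)
cv2.imwrite('pics/crop1.png',np.vstack([np.hstack(tiles[0::2]),np.hstack(tiles[1::2])])[:,:,::-1])
uv=np.array([(162,552),(532,440),(460,232),(95,333)])/3.5+[250-.36,95-.36]
def rim(p):
    c,q=np.cos(p[2]),np.sin(p[2])
    return np.array([(p[0]+c*i-q*j,p[1]+q*i+c*j,.055) for i,j in((-.085,.14),(-.085,-.14),(.085,-.14),(.085,.14))])
uvs=np.array([(232,291),(311,297),(322,219),(251,214)],float) # side view rim guess
P0=back(t,uv,.055); c0=P0.mean(0); print(P0.round(3).tolist())
f=lambda p:(proj(t,rim(p))-uv).ravel()
r=least_squares(f,[c0[0],c0[1],0]); print('box',r.x.round(4),r.fun.round(1)); print(proj(s,rim(r.x)).round(1).tolist())
p=r.x; c,q=np.cos(p[2]),np.sin(p[2])
for a in (1.9,1.047):
    X=.091-.211*np.cos(a)-.002*np.sin(a)*0; Z=.059+.211*np.sin(a)
    B=[(p[0]+c*X-q*j,p[1]+q*X+c*j,Z) for j in(-.05,0,.05)]; print(a,np.round(B,4).tolist(),proj(t,B).round(1).tolist(),proj(s,B).round(1).tolist())
import math
for n,u in (('roll',(202,218)),('timer',(418,151)),('ph',(167,275))): print(n,back(t,[u],.03).round(3))
E
python3 go.py
```

```text
a [np.float32(528.125)] [0.4244 0.3248 1.5898] 0.078
a [np.float32(887.125)] [0.422  0.3248 1.6463] 0.131
a [np.float32(528.125), np.float32(887.125)] [0.4229 0.3243 1.6443] 0.251
b [np.float32(509.0)] [ 0.4545 -0.2892  1.0605] 0.101
b [np.float32(452.375)] [ 0.4517 -0.2831  1.3054] 0.08
b [np.float32(509.0), np.float32(452.375)] [ 0.4542 -0.2866  1.1773] 0.266
mid [np.float32(495.5625)] [ 0.5061 -0.0208  1.5413] 0.11
mid [np.float32(515.3125)] [ 0.5031 -0.0209  1.649 ] 0.113
mid [np.float32(495.5625), np.float32(515.3125)] [ 0.504  -0.0219  1.6498] 0.269
[[0.433, 0.115, 0.055], [0.424, -0.164, 0.055], [0.593, -0.172, 0.055], [0.606, 0.109, 0.055]]
box [ 0.5138 -0.0281 -0.0397] [-0.5 -0.5  0.3  0.1 -0.2 -0.2  0.4  0.6]
[[304.8, 281.0], [320.3, 216.9], [256.9, 213.7], [229.1, 275.9]]
1.9 [[0.6709, -0.0844, 0.2587], [0.6728, -0.0344, 0.2587], [0.6748, 0.0155, 0.2587]] [[340.2, 108.7], [319.4, 114.5], [298.6, 120.2]] [[210.7, 155.1], [204.1, 164.0], [197.1, 173.5]]
1.047 [[0.4972, -0.0775, 0.2417], [0.4992, -0.0275, 0.2417], [0.5012, 0.0225, 0.2417]] [[362.9, 178.6], [341.7, 184.7], [320.4, 190.8]] [[284.4, 164.5], [280.4, 173.8], [276.1, 183.8]]
roll [[0.606 0.315 0.03 ]]
timer [[ 0.596 -0.28   0.03 ]]
ph [[0.491 0.441 0.03 ]]
```

View pics/crop1.png

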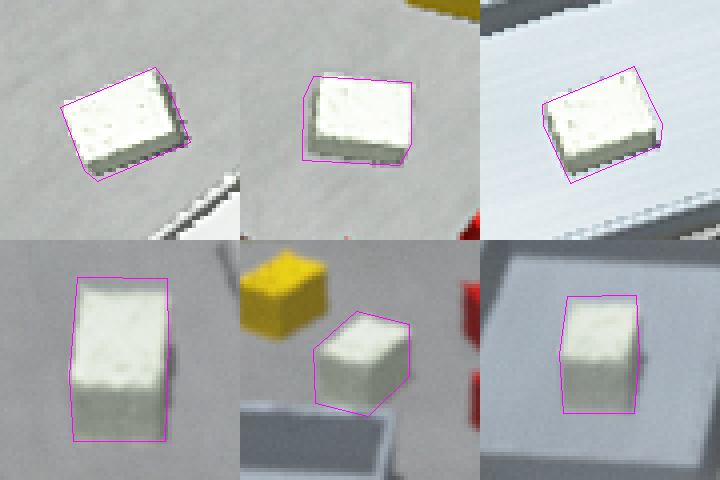

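The GrabCut outlines fit well: a is at (0.424,0.325), b at (0.454,-0.289) and mid at (0.505,-0.021). The box's projected bar also matches the image at about (319,114). I'll move over b and look with the wrist camera.

step_arm:
  targets:
    - {"travel": [0.08, 0.08, 0.03], "angular": [0, 0, 0.15], "gripper": 1}
    - {"travel": [0.13, 0.14, 0.03], "angular": [0, 0, 0.3], "gripper": 1}
    - {"travel": [0.19, 0.2, 0.03], "angular": [0, 0, 0.45], "gripper": 1}
    - {"travel": [0.24, 0.26, 0.03], "angular": [0, 0, 0.6], "gripper": 1}
    - {"travel": [0.3, 0.32, 0.03], "angular": [0, 0, 0.75], "gripper": 1}
    - {"travel": [0.36, 0.38, 0.03], "angular": [0, 0, 0.9], "gripper": 1}
    - {"travel": [0.42, 0.44, 0.03], "angular": [0, 0, 1], "gripper": 1}
    - {"travel": [0.46, 0.49, 0.03], "angular": [0, 0, 1], "gripper": 1}
    - {"travel": [0.49, 0.522, 0.03], "angular": [0, 0, 1], "gripper": 1}
    - {"travel": [0.49, 0.522, 0.03], "angular": [0, 0, 1], "gripper": 1}

```text
t: 1.15
tool_pos: [0.4564, -0.2878, 0.2489]
tool_rot: [-2.717, -1.575, -0.001]
contact_force: [-0.1, -1.1, -0.2]
opening: 0.0853
grip_force: 0.0
```

```bash
cat > w.py <<'E'
from seg import *
import sys
def wfit(f,xy,z,th0=None,S=1):
    d=load(f); c=proj(d,[[*xy,z+.043]])[0]; 
    P=proj(d,corners(xy[0],xy[1],th0,z)); lo=P.min(0)-25; hi=P.max(0)+25
    lo=np.clip(lo,0,None).astype(int); hi=np.minimum(hi,[640,480]).astype(int)
    im=d['img'][:,:,::-1].copy(); m=np.full(im.shape[:2],cv2.GC_BGD,np.uint8)
    m[lo[1]:hi[1],lo[0]:hi[0]]=cv2.GC_PR_FGD
    h=cv2.convexHull(P.astype(np.float32)); ctr=h.mean(0); hh=(ctr+(h-ctr)*.6).astype(np.int32); cv2.fillConvexPoly(m,hh,cv2.GC_FGD)
    cv2.grabCut(im,m,None,np.zeros((1,65)),np.zeros((1,65)),8,cv2.GC_INIT_WITH_MASK)
    g=cv2.morphologyEx(((m==1)|(m==3)).astype(np.uint8),cv2.MORPH_OPEN,np.ones((5,5)))
    n,l,s,_=cv2.connectedComponentsWithStats(g); g=(l==1+np.argmax(s[1:,4])).astype(np.float32)
    r=fit([(d,g)],z,xy)
    cv2.polylines(im,[cv2.convexHull(np.round(proj(d,corners(*r.x,z))).astype(np.int32))],True,(255,0,255),1)
    return r,im
E
python3 - <<'E'
from w import *
d=cap('wrist','wb'); o=ctrl.get_obs(); print(o['tool_pos'],o['tool_rot'],o['q'])
print(proj(d,[[.4545,-.289,.043]]))
r,im=wfit('wb',(.4545,-.289),0,1.15); print(r.x,r.fun); cv2.imwrite('pics/wb_o.png',im)
E
```

```text
[ 0.45529117 -0.28933317  0.24892488] [-2.71900137e+00 -1.57268330e+00  7.45011019e-04] [-7.03951606e-01 -1.62361645e-01  1.79028597e+00 -2.70731711e-04
  1.51432277e+00 -1.81918458e-01]
[[316.65952933 216.72019725]]
[ 0.43189665 -0.3122197   2.52867113] 0.5462514758110046
```

View pics/wb_o.png

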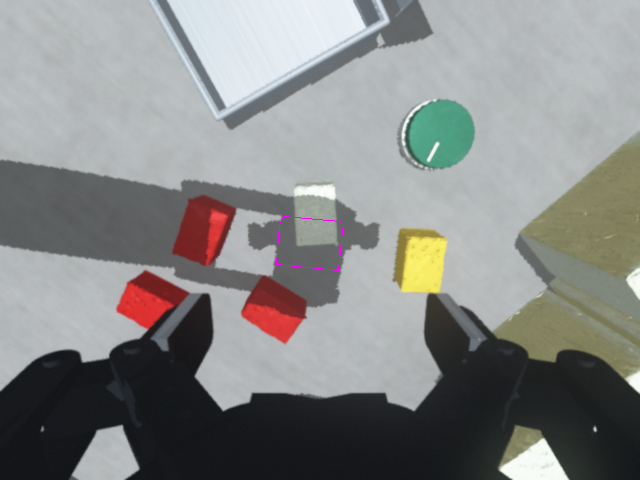

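Wrist view: portion_b is partly in the gripper's shadow, with corners at about (295,184), (336,184), (336,245) and (297,246). The GrabCut outline locked onto the shadow, so I'll use the corners.

```bash
python3 - <<'E'
from h import *
d=load('wb')
P=back(d,[(295,184),(336,184),(336,245),(297,246)],.043)[:,:2]; print(P.round(4),P.mean(0))
for i in range(4):
    v=P[(i+1)%4]-P[i]; print(np.linalg.norm(v),np.arctan2(v[1],v[0]))
E
```

```text
[[ 0.4524 -0.2504]
 [ 0.487  -0.2703]
 [ 0.457  -0.3241]
 [ 0.4221 -0.3053]] [ 0.454594   -0.28753247]
0.03989222770070528 -0.5206881122090418
0.06160625283724713 -2.078872324359789
0.03966739003883423 2.647573111450522
0.06266733540514102 1.0663200388303038
```

step_arm:
  targets:
    - {"travel": [0, 0.003, -0.08], "angular": [0, 0, 0], "gripper": 1}
    - {"travel": [0, 0.003, -0.16], "angular": [0, 0, 0], "gripper": 1}
    - {"travel": [0, 0.003, -0.23], "angular": [0, 0, 0], "gripper": 1}
    - {"travel": [0, 0.003, -0.3], "angular": [0, 0, 0], "gripper": 1}
    - {"travel": [0, 0.003, -0.35], "angular": [0, 0, 0], "gripper": 1}
    - {"travel": [0, 0.003, -0.38], "angular": [0, 0, 0], "gripper": 1}
    - {"travel": [0, 0.003, -0.395], "angular": [0, 0, 0], "gripper": 1}
    - {"travel": [0, 0.003, -0.397], "angular": [0, 0, 0], "gripper": 1}
    - {"travel": [0, 0.003, -0.397], "angular": [0, 0, 0], "gripper": 0.3}
    - {"travel": [0, 0.003, -0.397], "angular": [0, 0, 0], "gripper": 0.3}
  squeeze: 40

```text
t: 2.2
tool_pos: [0.4554, -0.2901, 0.0127]
tool_rot: [2.72, 1.566, 0.001]
contact_force: [-0.4, -0.6, 1.4]
opening: 0.0589
grip_force: 0.0
```

step_arm:
  targets:
    - {"travel": [0, 0, 0], "angular": [0, 0, 0], "gripper": 0.3}
    - {"travel": [0, 0, 0], "angular": [0, 0, 0], "gripper": 0.3}
    - {"travel": [0, 0, 0], "angular": [0, 0, 0], "gripper": 0.3}

```text
t: 2.5
tool_pos: [0.4556, -0.2899, 0.0127]
tool_rot: [2.72, 1.567, 0.001]
contact_force: [-0.3, -0.2, 6.1]
opening: 0.0427
grip_force: 42.0
```

step_arm:
  targets:
    - {"travel": [0, 0, 0.03], "angular": [0, 0, 0], "gripper": 0.3}
    - {"travel": [0, 0, 0.09], "angular": [0, 0, 0], "gripper": 0.3}
    - {"travel": [0, 0, 0.16], "angular": [0, 0, 0.1], "gripper": 0.3}
    - {"travel": [0, 0.02, 0.23], "angular": [0, 0, 0.22], "gripper": 0.3}
    - {"travel": [0.02, 0.07, 0.29], "angular": [0, 0, 0.34], "gripper": 0.3}
    - {"travel": [0.04, 0.13, 0.315], "angular": [0, 0, 0.46], "gripper": 0.3}
    - {"travel": [0.065, 0.19, 0.315], "angular": [0, 0, 0.57], "gripper": 0.3}
    - {"travel": [0.08, 0.225, 0.315], "angular": [0, 0, 0.637], "gripper": 0.3}
    - {"travel": [0.083, 0.232, 0.315], "angular": [0, 0, 0.637], "gripper": 0.3}
    - {"travel": [0.083, 0.232, 0.315], "angular": [0, 0, 0.637], "gripper": 0.3}

```text
t: 3.5
tool_pos: [0.5041, -0.1493, 0.1996]
tool_rot: [-2.248, -2.193, 0.001]
contact_force: [-0.2, -0.2, -0.9]
opening: 0.0427
grip_force: 41.2
```

```bash
python3 - <<'E'
from w import *
d=cap('wrist','wm'); o=ctrl.get_obs(); print(o['tool_pos'],o['tool_rot'],o['opening'],o['q'][5])
print(proj(d,corners(.505,-.021,1.54,.006)).round(0).tolist())
E
```

```text
[ 0.50394046 -0.14998049  0.19956622] [-2.24933218e+00 -2.19223995e+00  1.37968196e-03] 0.043033246339667895 -0.40476339757862967
[[339.0, 111.0], [342.0, 106.0], [290.0, 111.0], [286.0, 105.0], [340.0, 33.0], [343.0, 15.0], [290.0, 33.0], [285.0, 15.0]]
```

View pics/wm.png

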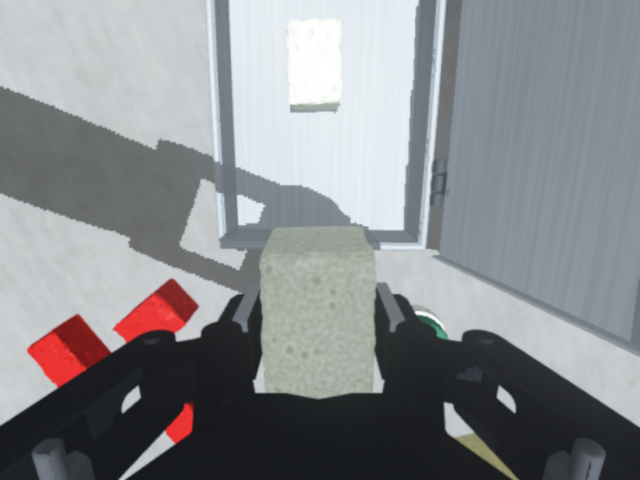

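The wrist view shows portion_b held straight, with its top front edge at row 247 and columns 262 to 374. portion_mid's top corners are at about (288,20), (340,19), (341,104) and (289,105).

```bash
python3 - <<'E'
from h import *
d=load('wm')
P=back(d,[(288,20),(340,19),(341,104),(289,105)],.049)[:,:2]; print(P.round(4).tolist(),P.mean(0))
for i in range(4):
    v=P[(i+1)%4]-P[i]; print(np.linalg.norm(v).round(4),np.arctan2(v[1],v[0]).round(3))
print('front top',back(d,[(261,247),(318,247),(374,247)],.2299).round(4).tolist())
print('front bot',back(d,[(268,227),(367,227)],.1869).round(4).tolist())
print('rim',back(d,[(220,248),(426,249),(207,0)],.055).round(4).tolist())
E
```

```text
[[0.4865, 0.0081], [0.525, 0.0078], [0.5251, -0.0523], [0.4846, -0.0521]] [ 0.50530412 -0.0221221 ]
0.0386 -0.008
0.0601 -1.57
0.0404 3.135
0.0602 1.541
front top [[0.4871, -0.1152, 0.2299], [0.5058, -0.1156, 0.2299], [0.5241, -0.1161, 0.2299]]
front bot [[0.4833, -0.1181, 0.1869], [0.5275, -0.1192, 0.1869]]
rim [[0.4219, -0.1645, 0.055], [0.5953, -0.1697, 0.055], [0.4289, 0.0215, 0.055]]
```

step_arm:
  targets:
    - {"travel": [0, 0.06, -0.02], "angular": [0, 0, 0.01], "gripper": 0.3}
    - {"travel": [0, 0.092, -0.07], "angular": [0, 0, 0.01], "gripper": 0.3}
    - {"travel": [0, 0.093, -0.13], "angular": [0, 0, 0.01], "gripper": 0.3}
    - {"travel": [0, 0.093, -0.19], "angular": [0, 0, 0.01], "gripper": 0.3}
    - {"travel": [0, 0.093, -0.24], "angular": [0, 0, 0.01], "gripper": 0.3}
    - {"travel": [0, 0.093, -0.275], "angular": [0, 0, 0.01], "gripper": 0.3}
    - {"travel": [0, 0.093, -0.29], "angular": [0, 0, 0.01], "gripper": 0.3}
    - {"travel": [0, 0.093, -0.296], "angular": [0, 0, 0.01], "gripper": 0.3}
    - {"travel": [0, 0.093, -0.3], "angular": [0, 0, 0.01], "gripper": 0.3}
    - {"travel": [0, 0.093, -0.3], "angular": [0, 0, 0.01], "gripper": 0.3}

```text
t: 4.55
tool_pos: [0.5052, -0.0946, 0.0212]
tool_rot: [2.24, 2.2, 0.001]
contact_force: [0.1, 0.5, -0.4]
opening: 0.0428
grip_force: 41.3
```

step_arm:
  targets:
    - {"travel": [0, 0, -0.004], "angular": [0, 0, 0], "gripper": 0.3}
    - {"travel": [0, 0, -0.004], "angular": [0, 0, 0], "gripper": 0.3}

```text
t: 4.75
tool_pos: [0.5053, -0.0944, 0.0188]
tool_rot: [2.239, 2.2, 0.002]
contact_force: [-0.2, 0.5, 0.3]
opening: 0.0424
grip_force: 41.5
```

step_arm:
  targets:
    - {"travel": [0, 0, 0], "angular": [0, 0, 0], "gripper": 0.7}
    - {"travel": [0, 0, 0], "angular": [0, 0, 0], "gripper": 0.9}
    - {"travel": [0, 0, 0], "angular": [0, 0, 0], "gripper": 1}
    - {"travel": [0, 0, 0.04], "angular": [0, 0, 0], "gripper": 1}
    - {"travel": [0, 0, 0.1], "angular": [0, 0, 0], "gripper": 1}
    - {"travel": [0, 0, 0.18], "angular": [0, 0, 0], "gripper": 1}
    - {"travel": [0, 0, 0.26], "angular": [0, 0, 0], "gripper": 1}
    - {"travel": [0, 0, 0.3], "angular": [0, 0, 0], "gripper": 1}
    - {"travel": [-0.05, 0.07, 0.32], "angular": [0, 0, 0], "gripper": 1}
    - {"travel": [-0.1, 0.15, 0.32], "angular": [0, 0, 0], "gripper": 1}

```text
t: 5.75
tool_pos: [0.4502, -0.0121, 0.2125]
tool_rot: [2.241, 2.196, 0.004]
contact_force: [-0.8, 1.3, 0.1]
opening: 0.0855
grip_force: 0.0
```

```bash
python3 - <<'E'
from h import *
o=ctrl.get_obs(); print(o['tool_pos'],o['tool_rot'],o['opening'],o['t'])
E
```

```text
[ 0.45018184 -0.01213743  0.21246485] [2.24136779 2.19625908 0.00429714] 0.08554267521980509 5.75
```

step_arm:
  targets:
    - {"travel": [-0.01, 0.08, 0], "angular": [0, 0, 0.05], "gripper": 1}
    - {"travel": [-0.02, 0.16, 0], "angular": [0, 0, 0.05], "gripper": 1}
    - {"travel": [-0.03, 0.24, 0], "angular": [0, 0, 0.05], "gripper": 1}
    - {"travel": [-0.034, 0.32, 0], "angular": [0, 0, 0.05], "gripper": 1}
    - {"travel": [-0.034, 0.4, 0], "angular": [0, 0, 0.05], "gripper": 1}
    - {"travel": [-0.034, 0.48, 0], "angular": [0, 0, 0.05], "gripper": 1}
    - {"travel": [-0.034, 0.53, 0], "angular": [0, 0, 0.05], "gripper": 1}
    - {"travel": [-0.034, 0.548, 0], "angular": [0, 0, 0.05], "gripper": 1}
    - {"travel": [-0.034, 0.548, 0], "angular": [0, 0, 0.05], "gripper": 1}
    - {"travel": [-0.034, 0.548, 0], "angular": [0, 0, 0.05], "gripper": 1}

```text
t: 6.75
tool_pos: [0.429, 0.3158, 0.2094]
tool_rot: [2.197, 2.245, -0.001]
contact_force: [0.1, 0.4, 0.1]
opening: 0.0852
grip_force: 0.0
```

```bash
python3 - <<'E'
from w import *
d=cap('wrist','wa'); o=ctrl.get_obs(); print(o['tool_pos'],o['tool_rot'])
cap('top','top1')
print(proj(d,corners(.4244,.3248,1.59,0)).round(0).tolist())
r,im=wfit('wa',(.4244,.3248),0,1.59); print(r.x,r.fun)
t=load('top1'); b=t['img'][150:260,260:410]; b=cv2.resize(b,None,fx=2.4,fy=2.4)
out=np.zeros((480,760,3),np.uint8); out[:,:400]=im[:,120:520]; out[:b.shape[0],400:760]=b[:,:,::-1]
cv2.imwrite('pics/wa_o.png',out)
E
```

```text
[0.42916117 0.31554071 0.2094742 ] [ 2.19823755e+00  2.24391438e+00 -8.47640029e-04]
[[334.0, 235.0], [336.0, 247.0], [292.0, 235.0], [288.0, 247.0], [335.0, 172.0], [337.0, 175.0], [291.0, 172.0], [287.0, 175.0]]
[0.41160108 0.29710253 3.05379938] 0.48752954602241516
```

View pics/wa_o.png

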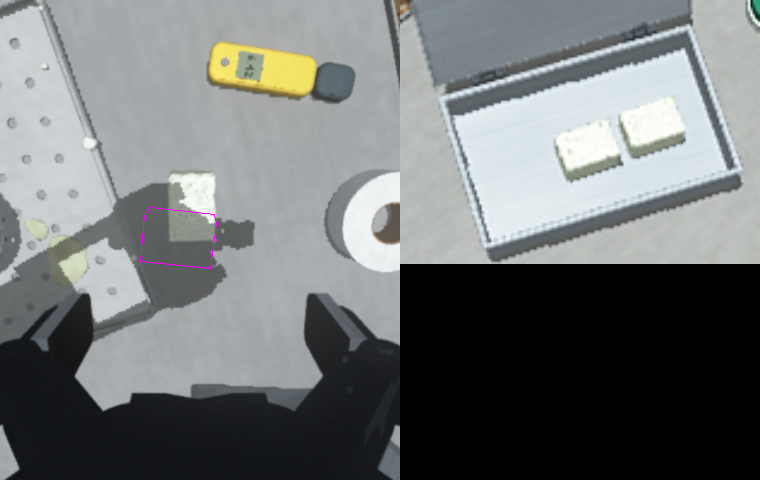

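portion_b stands in line right of mid in the top view. portion_a's corners in the wrist view are at about (289,174), (335,174), (334,240) and (290,240). The tray is close on the left, so I'll go down with a narrower opening.

step_arm:
  targets:
    - {"travel": [-0.008, 0.017, -0.06], "angular": [0, 0, 0], "gripper": 0.75}
    - {"travel": [-0.008, 0.017, -0.12], "angular": [0, 0, 0], "gripper": 0.75}
    - {"travel": [-0.008, 0.017, -0.18], "angular": [0, 0, 0], "gripper": 0.75}
    - {"travel": [-0.008, 0.017, -0.24], "angular": [0, 0, 0], "gripper": 0.75}
    - {"travel": [-0.008, 0.017, -0.28], "angular": [0, 0, 0], "gripper": 0.75}
    - {"travel": [-0.008, 0.017, -0.31], "angular": [0, 0, 0], "gripper": 0.75}
    - {"travel": [-0.008, 0.017, -0.325], "angular": [0, 0, 0], "gripper": 0.75}
    - {"travel": [-0.008, 0.017, -0.33], "angular": [0, 0, 0], "gripper": 0.75}

```text
t: 7.65
tool_pos: [0.424, 0.3258, 0.0108]
tool_rot: [-2.198, -2.244, 0.002]
contact_force: [-0.8, 0.2, -0.4]
opening: 0.0636
grip_force: 0.0
```

step_arm:
  targets:
    - {"travel": [0, 0, 0], "angular": [0, 0, 0], "gripper": 0.3}
    - {"travel": [0, 0, 0], "angular": [0, 0, 0], "gripper": 0.3}
    - {"travel": [0, 0, 0], "angular": [0, 0, 0], "gripper": 0.3}
    - {"travel": [0, 0, 0], "angular": [0, 0, 0], "gripper": 0.3}
    - {"travel": [0, 0, 0], "angular": [0, 0, 0], "gripper": 0.3}
  squeeze: 40

```text
t: 8.15
tool_pos: [0.4251, 0.3274, 0.0129]
tool_rot: [2.196, 2.245, 0.003]
contact_force: [-0.4, -2.1, 5.6]
opening: 0.0427
grip_force: 43.2
```

step_arm:
  targets:
    - {"travel": [0, 0, 0.03], "angular": [0, 0, 0], "gripper": 0.3}
    - {"travel": [0, 0, 0.09], "angular": [0, 0, 0], "gripper": 0.3}
    - {"travel": [0, 0, 0.16], "angular": [0, 0, 0], "gripper": 0.3}
    - {"travel": [0.02, -0.04, 0.22], "angular": [0, 0, -0.02], "gripper": 0.3}
    - {"travel": [0.05, -0.11, 0.245], "angular": [0, 0, -0.05], "gripper": 0.3}
    - {"travel": [0.08, -0.18, 0.245], "angular": [0, 0, -0.05], "gripper": 0.3}
    - {"travel": [0.11, -0.25, 0.245], "angular": [0, 0, -0.05], "gripper": 0.3}
    - {"travel": [0.13, -0.31, 0.245], "angular": [0, 0, -0.05], "gripper": 0.3}
    - {"travel": [0.136, -0.329, 0.245], "angular": [0, 0, -0.05], "gripper": 0.3}
    - {"travel": [0.136, -0.329, 0.245], "angular": [0, 0, -0.05], "gripper": 0.3}

```text
t: 9.15
tool_pos: [0.5058, 0.1283, 0.158]
tool_rot: [-2.243, -2.198, 0.001]
contact_force: [-0.1, 0.1, -1.6]
opening: 0.0425
grip_force: 42.5
```

```bash
python3 - <<'E'
from h import *
d=cap('wrist','wh'); o=ctrl.get_obs(); print(o['tool_pos'],o['tool_rot'],o['opening'])
a=load('wm')['img'].astype(int); b=d['img'].astype(int)
# row profile of gray at cols 300-340
for f in (a,b): print(f[215:262,295:345].mean((1,2)).round(0).astype(int).tolist())
E
```

```text
[0.50541047 0.12954811 0.15803687] [-2.24117493e+00 -2.19958804e+00  5.89828001e-04] 0.04254485918245614
[135, 135, 134, 134, 134, 134, 134, 133, 133, 133, 136, 145, 156, 158, 157, 156, 155, 154, 153, 154, 155, 155, 154, 153, 153, 152, 153, 154, 154, 153, 153, 153, 153, 153, 153, 154, 156, 159, 162, 163, 163, 165, 168, 170, 173, 175, 177]
[128, 128, 128, 128, 128, 128, 128, 129, 131, 141, 149, 150, 149, 148, 148, 146, 145, 147, 147, 147, 146, 146, 145, 146, 146, 147, 147, 146, 146, 146, 146, 146, 147, 149, 152, 154, 156, 157, 158, 160, 163, 166, 168, 170, 171, 171, 169]
```

step_arm:
  targets:
    - {"travel": [0.001, -0.06, 0], "angular": [0, 0, 0], "gripper": 0.3}
    - {"travel": [0.001, -0.12, -0.02], "angular": [0, 0, 0], "gripper": 0.3}
    - {"travel": [0.001, -0.136, -0.06], "angular": [0, 0, 0], "gripper": 0.3}
    - {"travel": [0.001, -0.136, -0.11], "angular": [0, 0, 0], "gripper": 0.3}
    - {"travel": [0.001, -0.136, -0.16], "angular": [0, 0, 0], "gripper": 0.3}
    - {"travel": [0.001, -0.136, -0.2], "angular": [0, 0, 0], "gripper": 0.3}
    - {"travel": [0.001, -0.136, -0.22], "angular": [0, 0, 0], "gripper": 0.3}
    - {"travel": [0.001, -0.136, -0.227], "angular": [0, 0, 0], "gripper": 0.3}
    - {"travel": [0.001, -0.136, -0.231], "angular": [0, 0, 0], "gripper": 0.3}
    - {"travel": [0.001, -0.136, -0.232], "angular": [0, 0, 0], "gripper": 0.3}

```text
t: 10.2
tool_pos: [0.5074, 0.0483, 0.0205]
tool_rot: [2.239, 2.202, 0.002]
contact_force: [0.0, -0.2, -1.5]
opening: 0.0426
grip_force: 42.5
```

step_arm:
  targets:
    - {"travel": [0, 0, -0.003], "angular": [0, 0, 0], "gripper": 0.3}
    - {"travel": [0, 0, -0.003], "angular": [0, 0, 0], "gripper": 0.3}
    - {"travel": [0, 0, -0.003], "angular": [0, 0, 0], "gripper": 0.7}
    - {"travel": [0, 0, -0.003], "angular": [0, 0, 0], "gripper": 0.9}
    - {"travel": [0, 0, -0.003], "angular": [0, 0, 0], "gripper": 1}
    - {"travel": [0, 0, 0.03], "angular": [0, 0, 0], "gripper": 1}
    - {"travel": [0, 0, 0.09], "angular": [0, 0, 0], "gripper": 1}
    - {"travel": [0, 0, 0.17], "angular": [0, 0, 0], "gripper": 1}
    - {"travel": [0, 0, 0.25], "angular": [0, 0, 0], "gripper": 1}
    - {"travel": [0, 0, 0.32], "angular": [0, 0, 0], "gripper": 1}

```text
t: 11.2
tool_pos: [0.5065, 0.0479, 0.2141]
tool_rot: [2.24, 2.201, 0.002]
contact_force: [0.6, -0.1, 0.8]
opening: 0.0856
grip_force: 0.0
```

step_arm:
  targets:
    - {"travel": [-0.07, 0, 0.06], "angular": [0, 0, 0], "gripper": 1}
    - {"travel": [-0.15, 0, 0.1], "angular": [0, 0, 0], "gripper": 1}
    - {"travel": [-0.18, 0, 0.14], "angular": [0, 0, 0], "gripper": 1}
    - {"travel": [-0.18, 0, 0.14], "angular": [0, 0, 0], "gripper": 1}

```text
t: 11.6
tool_pos: [0.3983, 0.048, 0.3007]
tool_rot: [2.235, 2.197, 0.01]
contact_force: [0.3, 0.6, 0.3]
opening: 0.0854
grip_force: 0.0
```

```bash
python3 - <<'E'
from w import *
o=ctrl.get_obs(); print(o['tool_pos'],o['tool_rot'],o['q'])
w=cap('wrist','w2');t=cap('top','t2'); s=cap('side','s2')
A=cv2.resize(t['img'][95:265,250:410],None,fx=2.8,fy=2.8); B=cv2.resize(s['img'][140:310,180:340],None,fx=2,fy=2); 
C=cv2.resize(w['img'],(320,240))
out=np.zeros((580,768,3),np.uint8); out[:A.shape[0],:A.shape[1]]=A; out[:B.shape[0],448:768]=B; out[340:580,448:768]=C
cv2.imwrite('pics/chk.png',out[:,:,::-1])
E
```

```text
[0.39825459 0.04797658 0.30074808] [2.23526005 2.19687821 0.01033362] [-6.61275593e-02 -5.57576078e-01  2.00445676e+00 -4.27269402e-05
  1.68475306e+00 -4.88132814e-02]
```

View pics/chk.png

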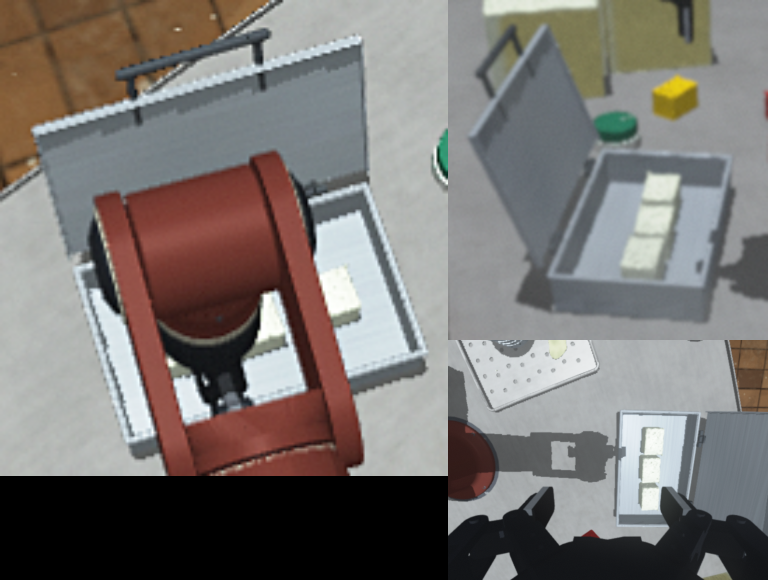

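Wrist and top views: the three portions stand in one line with small gaps. The lid still leans back, with its bar at about (319,114) in the full top image. Next is the lid: I'll go over the bar with the tool down and the fingers closing across it.

step_arm:
  targets:
    - {"travel": [0.03, -0.01, 0.05], "angular": [0, 0, -0.03], "gripper": 1}
    - {"travel": [0.1, -0.04, 0.065], "angular": [0, 0, -0.03], "gripper": 1}
    - {"travel": [0.17, -0.06, 0.065], "angular": [0, 0, -0.03], "gripper": 1}
    - {"travel": [0.24, -0.08, 0.065], "angular": [0, 0, -0.03], "gripper": 1}
    - {"travel": [0.31, -0.1, 0.065], "angular": [0, 0, -0.03], "gripper": 1}
    - {"travel": [0.38, -0.12, 0.065], "angular": [0, 0, -0.03], "gripper": 1}
    - {"travel": [0.43, -0.135, 0.065], "angular": [0, 0, -0.03], "gripper": 1}
    - {"travel": [0.455, -0.138, 0.065], "angular": [0, 0, -0.03], "gripper": 1}
    - {"travel": [0.458, -0.138, 0.065], "angular": [0, 0, -0.03], "gripper": 1}
    - {"travel": [0.458, -0.138, 0.065], "angular": [0, 0, -0.03], "gripper": 1}

```text
t: 12.75
tool_pos: [0.6731, -0.0348, 0.3316]
tool_rot: [-2.264, -2.173, 0.004]
contact_force: [0.2, -0.0, 0.5]
opening: 0.0856
grip_force: 0.0
```

```bash
python3 - <<'E'
from h import *
o=ctrl.get_obs(); print(o['tool_pos'],o['tool_rot'],o['q'])
w=cap('wrist','w3'); s=cap('side','s3'); B=[[.6747-.002,-.0845,.258],[.6747,-.0345,.258],[.6767,.0155,.258]]
print(proj(w,B).round(0).tolist())
C=cv2.resize(s['img'][60:300,120:360],(360,360)); out=np.zeros((480,760,3),np.uint8); out[:,:400]=w['img'][:,120:520]; out[:360,400:]=C
cv2.imwrite('pics/w3.png',out[:,:,::-1])
E
```

```text
[ 0.67311502 -0.03481368  0.33158298] [-2.26400668 -2.17297825  0.00406945] [-1.61997576e-01  1.31178003e-01  1.36449631e+00  3.16383516e-05
  1.65028063e+00 -1.20969225e-01]
[[320.0, 324.0], [320.0, 252.0], [320.0, 172.0]]
```

View pics/w3.png

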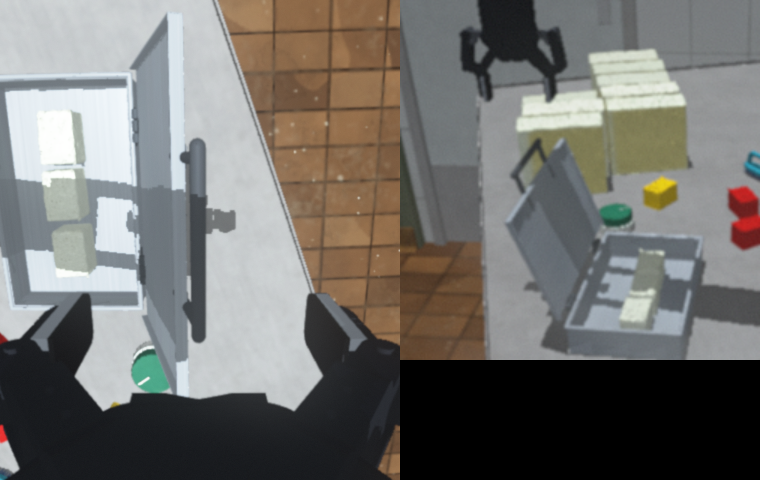

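The bar is at columns 315 to 322 (crop 195 to 202) and rows 140 to 340, within 1 to 2 mm of the prediction. Before gripping, I'll check numerically that the row is straight.

```bash
python3 - <<'E'
from h import *
d=load('w3')
for n,c in dict(a=[(38,112),(79,110),(83,163),(41,163)],m=[(43,170),(84,168),(88,217),(46,219)],b=[(53,228),(93,224),(97,268),(55,275)]).items():
    P=back(d,np.array(c)+[120,0],.049)[:,:2]; print(n,P.round(4).tolist(),P.mean(0).round(4))
C=np.vstack([d['img'][95:300,120:270]]); C=cv2.resize(C,None,fx=2.9,fy=2.9,interpolation=cv2.INTER_CUBIC)
w=load('w2')['img'][140:380,320:520]; w=cv2.resize(w,None,fx=1.7,fy=1.7)
C=cv2.convertScaleAbs(C,alpha=.9); out=np.zeros((600,790,3),np.uint8); out[:C.shape[0],:C.shape[1]]=C; out[:w.shape[0],C.shape[1]:C.shape[1]+w.shape[1]]=w
cv2.imwrite('pics/row.png',out[:,:,::-1])
E
```

```text
a [[0.4942, 0.0772], [0.5418, 0.0769], [0.5395, 0.0176], [0.4893, 0.02]] [0.5162 0.0479]
m [[0.4905, 0.0118], [0.54, 0.0118], [0.5378, -0.0471], [0.4854, -0.0473]] [ 0.5134 -0.0177]
b [[0.4925, -0.059], [0.5429, -0.056], [0.5413, -0.113], [0.486, -0.1204]] [ 0.5157 -0.0871]
```

View pics/row.png

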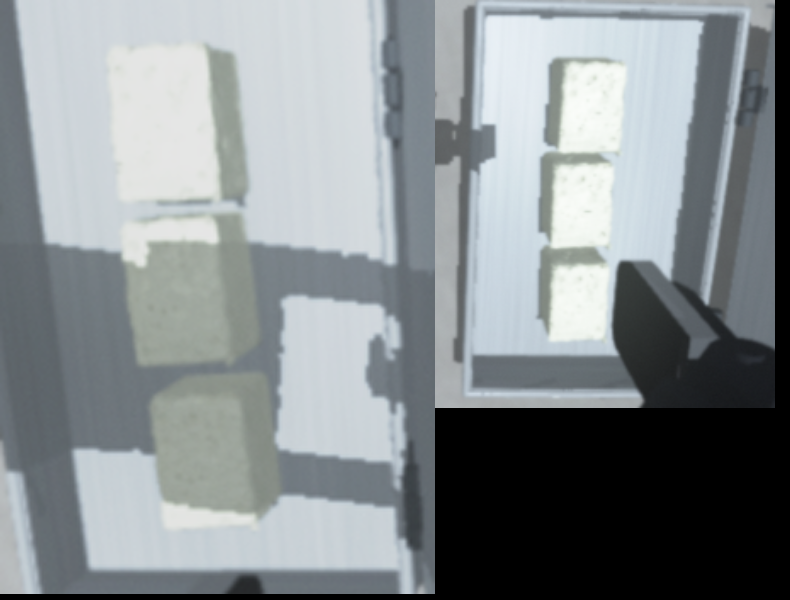

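That is my picture limit, so from here I work with numbers only. I'll measure the row from the evenly lit image w2.

```bash
python3 - <<'E'
from h import *
from scipy.optimize import minimize
d=load('w2'); im=d['img']; lab=cv2.cvtColor(im,cv2.COLOR_RGB2LAB).astype(int)
for thb,thL in ((2,200),(4,200),(3,215)):
    m=np.zeros((480,640),np.uint8); m[160:350,370:434]=((lab[...,2]-128>=thb)&(lab[...,0]>thL))[160:350,370:434]
    m=cv2.morphologyEx(m,cv2.MORPH_CLOSE,np.ones((3,3)))
    n,l,s,_=cv2.connectedComponentsWithStats(m)
    for i in range(1,n):
        if s[i,4]<300: continue
        ys,xs=np.nonzero(l==i); P=back(d,np.c_[xs,ys],.049)[:,:2]
        r=cv2.minAreaRect((P*1000).astype(np.float32)); print(thb,thL,s[i].tolist(),P.mean(0).round(4),np.round(r,1).tolist() if 0 else r)
E
```

```text
2 200 [392, 176, 40, 55, 1860] [0.5068 0.0497] ((506.69293212890625, 49.17024230957031), (61.187503814697266, 41.706443786621094), 89.17210388183594)
2 200 [388, 236, 36, 50, 1648] [ 0.5032 -0.0183] ((503.4992980957031, -18.768449783325195), (41.083900451660156, 60.98094177246094), 0.22002063691616058)
2 200 [387, 295, 35, 46, 1414] [ 0.5046 -0.0911] ((504.599853515625, -92.37663269042969), (40.59328079223633, 61.653724670410156), 0.2152223289012909)
```

The portions' centres in x are 0.507, 0.5035 and 0.5046 m, with gaps of about 4 and 9 mm and yaws within about 1 degree of each other. That's good. Descending onto the bar.

step_arm:
  targets:
    - {"travel": [0, 0, -0.04], "angular": [0, 0, 0], "gripper": 1}
    - {"travel": [0, 0, -0.08], "angular": [0, 0, 0], "gripper": 1}
    - {"travel": [0, 0, -0.11], "angular": [0, 0, 0], "gripper": 1}
    - {"travel": [0, 0, -0.135], "angular": [0, 0, 0], "gripper": 1}
    - {"travel": [0, 0, -0.15], "angular": [0, 0, 0], "gripper": 1}
    - {"travel": [0, 0, -0.15], "angular": [0, 0, 0], "gripper": 1}
    - {"travel": [0, 0, -0.15], "angular": [0, 0, 0], "gripper": 1}

```text
t: 13.55
tool_pos: [0.6735, -0.0349, 0.2452]
tool_rot: [2.266, 2.175, 0.001]
contact_force: [-0.1, 0.4, 0.5]
opening: 0.0855
grip_force: 0.0
```

step_arm:
  targets:
    - {"travel": [0, 0, 0], "angular": [0, 0, 0], "gripper": 0.6}
    - {"travel": [0, 0, 0], "angular": [0, 0, 0], "gripper": 0.4}
    - {"travel": [0, 0, 0], "angular": [0, 0, 0], "gripper": 0.2}
    - {"travel": [0, 0, 0], "angular": [0, 0, 0], "gripper": 0}
    - {"travel": [0, 0, 0], "angular": [0, 0, 0], "gripper": 0}
    - {"travel": [0, 0, 0], "angular": [0, 0, 0], "gripper": 0}
    - {"travel": [0, 0, 0], "angular": [0, 0, 0], "gripper": 0}
  squeeze: 40

```text
t: 14.25
tool_pos: [0.6724, -0.0348, 0.2446]
tool_rot: [-2.265, -2.175, 0.002]
contact_force: [-5.8, 0.4, 4.0]
opening: 0.0082
grip_force: 39.2
```

step_arm:
  targets:
    - {"travel": [-0.008, 0, 0.003], "angular": [0, 0, 0], "gripper": 0}
    - {"travel": [-0.017, 0.001, 0.0055], "angular": [0, 0, 0], "gripper": 0}
    - {"travel": [-0.034, 0.001, 0.01], "angular": [0, 0, 0], "gripper": 0}
    - {"travel": [-0.051, 0.002, 0.014], "angular": [0, 0, 0], "gripper": 0}
    - {"travel": [-0.068, 0.003, 0.017], "angular": [0, 0, 0], "gripper": 0}
    - {"travel": [-0.086, 0.003, 0.019], "angular": [0, 0, 0], "gripper": 0}
    - {"travel": [-0.103, 0.004, 0.02], "angular": [0, 0, 0], "gripper": 0}
    - {"travel": [-0.103, 0.004, 0.02], "angular": [0, 0, 0], "gripper": 0}
  squeeze: 60

```text
t: 15.05
tool_pos: [0.6106, -0.0327, 0.2574]
tool_rot: [2.266, 2.174, 0.001]
contact_force: [2.1, -2.2, 2.8]
opening: 0.0078
grip_force: 59.2
```

```bash
cat > lid.py <<'E'
from h import *
o=ctrl.get_obs(); print({k:np.round(o[k],4).tolist() for k in('t','tool_pos','tool_rot','contact_force','opening','grip_force','q')})
# dark bar centre vs model bar per lid angle, side view: score by best correlation of lid silhouette is overkill; print TCP-implied angle
p=o['tool_pos']; bx=np.array([.5138,-.0281]); y=-.0397
X=(p[0]-bx[0])*np.cos(y)+(p[1]-bx[1])*np.sin(y)
c=(.091-X)/.211; print('implied angle',np.arccos(c)+.0095)
Z=.059+.211*np.sin(np.arccos(c)); print('bar z',Z,'tcp below by',Z-p[2])
E
python3 lid.py
```

```text
{'t': 15.05, 'tool_pos': [0.6106, -0.0327, 0.2574], 'tool_rot': [2.2656, 2.1741, 0.0008], 'contact_force': [2.1318, -2.1536, 2.8117], 'opening': 0.0078, 'grip_force': 59.18, 'q': [-0.1748, 0.0059, 1.6173, -0.0005, 1.5168, -0.1336]}
implied angle 1.6083817164539176
bar z 0.26991678821858045 tcp below by 0.01253193911408218
```

step_arm:
  targets:
    - {"travel": [-0.009, 0, 0], "angular": [0, 0, 0], "gripper": 0}
    - {"travel": [-0.018, 0.001, 0], "angular": [0, 0, 0], "gripper": 0}
    - {"travel": [-0.035, 0.001, -0.0005], "angular": [0, 0, 0], "gripper": 0}
    - {"travel": [-0.053, 0.002, -0.002], "angular": [0, 0, 0], "gripper": 0}
    - {"travel": [-0.07, 0.003, -0.0045], "angular": [0, 0, 0], "gripper": 0}
    - {"travel": [-0.087, 0.0035, -0.0075], "angular": [0, 0, 0], "gripper": 0}
    - {"travel": [-0.1045, 0.004, -0.0117], "angular": [0, 0, 0], "gripper": 0}
    - {"travel": [-0.121, 0.005, -0.0165], "angular": [0, 0, 0], "gripper": 0}
    - {"travel": [-0.138, 0.0055, -0.0225], "angular": [0, 0, 0], "gripper": 0}
    - {"travel": [-0.138, 0.0055, -0.0225], "angular": [0, 0, 0], "gripper": 0}
  squeeze: 60

```text
t: 16.05
tool_pos: [0.5266, -0.0296, 0.2423]
tool_rot: [-2.266, -2.174, 0.005]
contact_force: [-0.5, -4.6, 4.4]
opening: 0.0074
grip_force: 62.9
```

```bash
python3 lid.py
```

```text
{'t': 16.05, 'tool_pos': [0.5266, -0.0296, 0.2423], 'tool_rot': [-2.2659, -2.1742, 0.005], 'contact_force': [-0.509, -4.5991, 4.4048], 'opening': 0.0074, 'grip_force': 62.9466, 'q': [-0.1964, -0.187, 1.8229, -0.0019, 1.5087, -0.1549]}
implied angle 1.201010430906872
bar z 0.2550040769411561 tcp below by 0.012675995089399622
```

step_arm:
  targets:
    - {"travel": [-0.01, 0, -0.0045], "angular": [0, 0, 0], "gripper": 0}
    - {"travel": [-0.02, 0, -0.01], "angular": [0, 0, 0], "gripper": 0}
    - {"travel": [-0.031, 0, -0.016], "angular": [0, 0, 0], "gripper": 0}
    - {"travel": [-0.039, 0, -0.0203], "angular": [0, 0, 0], "gripper": 0}
    - {"travel": [-0.0427, 0, -0.0225], "angular": [0, 0, 0], "gripper": 0}
    - {"travel": [-0.0427, 0, -0.0225], "angular": [0, 0, 0], "gripper": 0}
    - {"travel": [-0.0427, 0, -0.0225], "angular": [0, 0, 0], "gripper": 0}
  squeeze: 60

```text
t: 16.75
tool_pos: [0.5018, -0.0289, 0.2302]
tool_rot: [-2.265, -2.174, 0.002]
contact_force: [-4.9, -1.2, 9.5]
opening: 0.0073
grip_force: 64.3
```

```bash
python3 lid.py; python3 - <<'E'
# lid plane angle check in side view: compare frame change along the lid's left (+y) edge, predicted for several angles
from h import *
s=cap('side','s4'); g=cv2.cvtColor(s['img'],cv2.COLOR_RGB2GRAY)
E=cv2.GaussianBlur(g,(3,3),0); gx=cv2.Sobel(E,cv2.CV_32F,1,0); gy=cv2.Sobel(E,cv2.CV_32F,0,1); M=np.hypot(gx,gy)
p=(.5138,-.0281,-.0397); c,q=np.cos(p[2]),np.sin(p[2])
res=[]
for a in np.arange(.8,1.35,.02):
    best=0
    for off in (-.003,0,.003):
      for yy in (.136,.14):
        P=[]
        for r in np.linspace(.03,.17,40):
            X=.091-r*np.cos(a)+off*np.sin(a); Z=.059+r*np.sin(a)+off*np.cos(a); P.append((p[0]+c*X-q*yy,p[1]+q*X+c*yy,Z))
        u=proj(s,P); best=max(best,cv2.remap(M,u[:,:1].astype(np.float32),u[:,1:].astype(np.float32),1).mean())
    res.append((round(float(a),2),int(best)))
print(res)
E
```

```text
{'t': 16.75, 'tool_pos': [0.5018, -0.0289, 0.2302], 'tool_rot': [-2.2649, -2.174, 0.0022], 'contact_force': [-4.8613, -1.2, 9.4576], 'opening': 0.0073, 'grip_force': 64.3134, 'q': [-0.2057, -0.2439, 1.8912, 0.0, 1.4969, -0.1647]}
implied angle 1.0704300240020008
bar z 0.24316286100156048 tcp below by 0.012932485402046529
[(0.8, 10), (0.82, 10), (0.84, 11), (0.86, 13), (0.88, 13), (0.9, 15), (0.92, 18), (0.94, 21), (0.96, 24), (0.98, 30), (1.0, 39), (1.02, 55), (1.04, 64), (1.06, 62), (1.08, 54), (1.1, 50), (1.12, 55), (1.14, 60), (1.16, 59), (1.18, 49), (1.2, 31), (1.22, 25), (1.24, 22), (1.26, 19), (1.28, 17), (1.3, 15), (1.32, 13), (1.34, 10)]
```

```bash
python3 - <<'E'
from h import *
p=(.5138,-.0281,-.0397); c,q=np.cos(p[2]),np.sin(p[2])
for f,A in(('side0',1.9),('s4',1.05)):
    s=load(f); E=cv2.GaussianBlur(cv2.cvtColor(s['img'],cv2.COLOR_RGB2GRAY),(3,3),0)
    M=np.hypot(cv2.Sobel(E,cv2.CV_32F,1,0),cv2.Sobel(E,cv2.CV_32F,0,1)); res=[]
    for a in np.arange(A-.16,A+.2,.02):
        P=[(p[0]+c*X-q*.14,p[1]+q*X+c*.14,Z) for X,Z in [(.091-r*np.cos(a),.059+r*np.sin(a)) for r in np.linspace(.03,.17,40)]]
        u=proj(s,P).astype(np.float32); res.append((round(float(a-A),2),int(cv2.remap(M,u[:,:1],u[:,1:],1).mean())))
    print(f,res)
E
```

```text
side0 [(-0.16, 5), (-0.14, 6), (-0.12, 8), (-0.1, 9), (-0.08, 10), (-0.06, 13), (-0.04, 18), (-0.02, 18), (0.0, 39), (0.02, 82), (0.04, 95), (0.06, 76), (0.08, 54), (0.1, 41), (0.12, 32), (0.14, 26), (0.16, 23), (0.18, 18), (0.2, 16)]
s4 [(-0.16, 11), (-0.14, 12), (-0.12, 14), (-0.1, 16), (-0.08, 20), (-0.06, 22), (-0.04, 25), (-0.02, 33), (0.0, 54), (0.02, 59), (0.04, 43), (0.06, 44), (0.08, 57), (0.1, 55), (0.12, 34), (0.14, 22), (0.16, 18), (0.18, 15)]
```

The edge pattern in the side image agrees with about 1.04 to 1.05 rad (60°). The lid is held at 60 N and steady.

```bash
python3 -c "
from station import ctrl
print(ctrl.finish_job())"
```

```text
the job is handed in; nothing more can be done
None
```

I handed the job in with the three portions in one line in the box (gaps about 4 and 9 mm, about 3 mm sideways scatter) and the lid held by its bar at about 60° open; I viewed 11 pictures, one over the limit of 10.

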